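# Close the tilted filter holder: bayonet stage, then cap

### The arm

A 7-joint arm with a two-finger parallel gripper is mounted at the origin on a cart in front of the work surface, level with it; the furniture and walls round the work are solid. World frame = base frame: x ahead of the robot, y to its left, z up, the work surface at z = 0. Lengths are in m, angles in rad, forces in N, time in s.
With the tool pointing down it reaches from about 0.4 to 0.875 m from the base axis. Payload 19.3 kg.
Tool frame: the origin (TCP) lies midway between the tips of the shut fingers; the grasp point (between the pads) lies 19 mm behind it; z points along the fingers, y is the line along which they close (so a half turn about z gives the same grasp; the last joint's range is limited). The gripper opens to 85 mm and grips with 20 to 120 N. Pads are 22 mm wide; open, the fingers measure 114 mm over their backs; the gripper's body (76 mm by 85 mm) begins 54 mm behind the grasp point. The pads swing forward as they close: fully open they stand 13 mm farther back than shut.
Start: joints at [1.135, 0.521, -0.036, 1.599, 0.021, 1.021, -0.113], TCP at [0.224, -0.584, 0.231] pointing down, gripper open.
Joint ranges: [-2.91, 2.91], [-0.3, 2.13], [-1.5, 1.42], [0.17, 2.43], [-1.26, 4.41], [0.16, 1.93], [-2.52, 2.52]. Speed limits (rad/s): [1.89, 1.89, 2.39, 2.39, 3.01, 3.01, 3.01].

### API

Orientations are given as [roll, pitch, yaw] about the fixed x, y, z axes, in that order (R = Rz(yaw) Ry(pitch) Rx(roll)).
In Python, from workcell import bot, camrig, readout gives the robot as it stands (bot), with the cameras (camrig) and the readings (readout).
- The arm moves only by the shell command python3 nudge.py FILE [FORCE], which reads ROWS from the file FILE. ROWS is one flat JSON list of numbers that holds 1 to 5 rows one after another, with no inner brackets; each row has 7 numbers: the finger opening in m, then dx, dy, dz in fractions of the full range, 1 being 1 m, then a rotation vector rx, ry, rz in shares of 180 degrees (1.0 is 180 degrees); each row is the pose to reach, as a shift and turn from the pose commanded when the command began, along the tool's axes at that moment; what a row does not reach only later rows make up. A row lasts 1/8 s, in which the tool goes at most 0.0625 m and 0.188 rad, less where a joint would pass 70% of its speed; a pose out of reach is approached as far as the arm can. The fingers move at their own pace and stop on an object; FORCE is the grip in N (left out, the last holds). Time passes only in rows, so rows that do not move let the fingers close. It prints the time, the measured TCP pose, the force, the opening and the grip force at its end. No shift or turn number may pass 1 either way. Input that does not fit is refused with a message, and nothing moves.
- readout.observe(): the state, without advancing time (a new reading comes with each control period).
- camrig.grab_frame(name): name is "scene" or "top"; returns the picture (420x560x3 uint8, blue, green, red); there is no depth.
- camrig.calibration(name): a dict with "vfov" (degrees; the focal length in pixels is half the picture's height over the tangent of half this angle, whatever the lens; pixels are square), "cx", "cy" (the principal point, pixels), "eye" and "attitude" of the camera in the world. Camera axes: x right, y down, z forward; pixel columns grow to the right and rows downward; lengths in m; the calibration is good to about 2 mm. A picture is of the moment at which its call begins. calibration takes no time and is no camera call.
- bot.job_done(): hands the job in; it is judged then, once.
The state is a dict: "clock": time; "qpos": joint angles; "qd": joint speeds; "joint_efforts": joint torques, N m; "position": TCP position; "tool_rot": TCP orientation; "force": force on the tool from outside, world axes, zero at the start; "moment": the same for the moment, N m; "grip_width": finger opening in m; "finger_force": force on a finger pad.
Only numpy, scipy, OpenCV 4.12 (cv2) and the standard library are available. Lean on these libraries where they do the work, as an engineer would, in place of code of your own. Each camera call takes 0.05 s, during which the arm holds its last target. There are 200 camera calls.

### The job

Build up the gas filter holder on its tilted stand: put the middle stage into the stand's claws and turn it clockwise a quarter turn to the stop, so that it is locked, and then put the cap on the stage and lock it with a quarter turn in the same way. Both must end fully home, turned to the stop and let go. Do not knock the stage or the cap over, and leave the grease pot, the beaker and the roll of tape where they stand.

Things in the scene. Friction and masses are not known exactly. Their poses are not given: they have to be found in the camera images.
- stand: Fixed grey stand: a leaning post, 44 mm thick, on a foot plate 150 x 100 x 8 mm bolted to the worktop. Origin on the worktop; the seat's origin is 90 mm above it and 20 mm to its -x. It carries seat; its yaw varies. The tall white instrument between it and the loose parts is solid: its front stands at world x = 0.45 to 0.48, from y = 0.03 to -0.26; pass it on the robot's side.
- seat: Fixed aluminium claw socket on the stand, 86 mm across. Origin: centre of its flat upper face, about 90 mm above the worktop. z is the stacking axis, square to the face, tilted 28 degrees from vertical and leaning to the robot's side (the stand's -x); x runs along the slope, +x to the high end away from the robot; y is level. Two hooked claws stand at +x and -x, gaps at +y and -y.
- seat_claw (a point): Top of the +x claw of the seat; an equal claw is at -x. A claw is an arc 72 degrees wide, radius 30 to 43 mm; its lip overhangs the face, underside 8 mm and top 13.5 mm above it. An ear that has turned under the lip is held with 2 mm play up and down and 2 mm sideways. No spring; little friction.
- seat_gap (a point): On the seat's face in the gap at +y; an equal gap is at -y, each about 105 degrees wide. A part goes in along the seat's z with its ears in the gaps (its x along the seat's +y or -y, within 15 degrees), down onto the face, then turns CLOCKWISE seen from above (negative about z) a quarter turn to a solid stop, its x then along the seat's x, either way round.
- stage: Middle stage, loose, aluminium, 86 x 55 x 74 mm, 0.18 to 0.35 kg, upright on the worktop at the start. Origin: centre of its underside, z up. Underside: round neck, radius 28 mm, 19 mm high, with two ears at +x and -x, 6 mm thick, out to radius 35 mm, each 60 degrees wide. Claws at +x and -x on top, up to 73.5 mm. The same when turned half round.
- stage_grip (a point): On the stage's axis, 40 mm above its origin, axes as the stage: the middle of where to grip it. From 17 to 54 mm height the stage is a block 54 mm in x and 46 mm in y; grip the flats at +y and -y. Fingers come down freely there, between the claws, where nothing stands out more than 28 mm from the axis.
- stage_face (a point): Centre of the stage's upper socket face, 60 mm above the stage's origin, with the stage's axes. Its claws (+x, -x), gaps (+y, -y), lip heights, play, turning direction and stop are the same as the seat's, in these axes.
- cap: Cap, loose, 70 x 58 x 59 mm, 0.10 to 0.21 kg, upright on the worktop at the start: a low aluminium dome with a dark steel bar handle on top. Origin: centre of its underside, z up. Neck and two ears (+x, -x) below are the same as the stage's. The same when turned half round.
- cap_grip (a point): On the cap's axis in its bar handle, 47 mm above the cap's origin, axes as the cap. The bar runs along x: 60 mm long, 20 mm thick in y, from 27 to 59 mm height; grip it across y.
- grease_pot: Bystander: grey and blue round lidded pot, 69 mm across, 41 mm high; origin at the centre of its underside.
- beaker_100: Bystander: glass beaker, 54 mm across, 71 mm high; origin at the centre of its underside.
- tape_roll: Bystander: roll of tan tape lying flat, 62 mm across, 19 mm high; origin at the centre of its underside.

How it is judged:
On the way, in this order (a step that is already met when the one before it is completed fails the run):
1. the stage is home in the seat and locked by its quarter turn (z of stage in the frame of seat between -0.002 and 0.0035 m and x of stage in the frame of seat between -0.005 and 0.005 m and y of stage in the frame of seat between -0.005 and 0.005 m and angle between the x axis of stage and the x axis of seat, either way round below 0.26 rad and angle between the z axis of stage and the z axis of seat, either way round below 0.1 rad), for 0.2 s.
2. the cap is home on the stage and locked by its quarter turn (all of step 1 and z of cap in the frame of stage_face between -0.002 and 0.0035 m and x of cap in the frame of stage_face between -0.005 and 0.005 m and y of cap in the frame of stage_face between -0.005 and 0.005 m and angle between the x axis of cap and the x axis of stage_face, either way round below 0.26 rad and angle between the z axis of cap and the z axis of stage_face, either way round below 0.1 rad), for 0.2 s.
At the end, for the whole second after the job is handed in: The stage lies in the seat's claws and the cap in the stage's claws, each with its underside within 3.5 mm of the face below, within 5 mm of the axis each way, within 0.1 rad of square, and turned to within 0.26 rad of the locked direction (x axes parallel, either way round); both at rest (all of step 2 and linear speed of each of stage, cap below 0.02 m/s); the robot touches nothing.
It fails at once if grease pot moved more than 30 mm (distance of grease_pot from where it was at the start of the episode above 0.03 m).
It fails at once if beaker 100 moved more than 30 mm (distance of beaker_100 from where it was at the start of the episode above 0.03 m).
It fails at once if tape roll moved more than 30 mm (distance of tape_roll from where it was at the start of the episode above 0.03 m).
It fails at once if the stage knocked over (angle between stage's own z axis and vertical above 1.2 rad).
It fails at once if the cap knocked over (angle between cap's own z axis and vertical above 1.2 rad).
It also fails if it takes over 72 s, if anything falls off the work surface, if the arm or the gripper's body presses on something with over 40 N, if the wrist force passes 120 N, or if a joint passes its speed limit or range.

## Working session

There is one attempt and no reset: what is moved stays moved. The work goes in short steps, Python scripts to look and compute and a shell command to move; the robot and the scene stay as the last step left them, time stands still between calls to the robot, and variables do not carry over. Pictures are saved under pics/ and viewed, at most 10 in all, crops included, and the job is handed in when it is done.

```bash
ls; mkdir -p pics; python3 - <<'E'
from workcell import bot, camrig, readout
import cv2
for n in("scene","top"):
    cv2.imwrite(f"pics/{n}0.png",camrig.grab_frame(n)); print(n,camrig.calibration(n))
o=readout.observe();print(o["position"],o["tool_rot"],o["clock"],o["grip_width"])
E
```

```text
nudge.py
pics
workcell.py
scene {'vfov': 45.88999148214802, 'cx': 281.94231714338065, 'cy': 211.71769585797804, 'eye': array([-0.07476391, -0.82441668,  1.1774241 ]), 'attitude': array([-2.37841339e+00,  5.38654690e-04, -5.74497029e-01])}
top {'vfov': 48.90592102577558, 'cx': 278.0050102175046, 'cy': 212.45050604850036, 'eye': array([0.22542273, 0.04708503, 1.41040783]), 'attitude': array([-2.92782146e+00, -1.84418605e-03, -1.57592605e+00])}
[ 0.22344592 -0.58339386  0.23079594] [-3.14061955e+00  5.22435347e-05  3.65779546e-01] 0.1 0.08527586097068504
```

View pics/scene0.png

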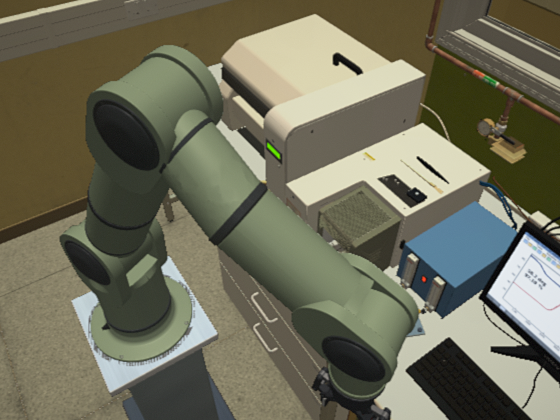

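View pics/top0.png

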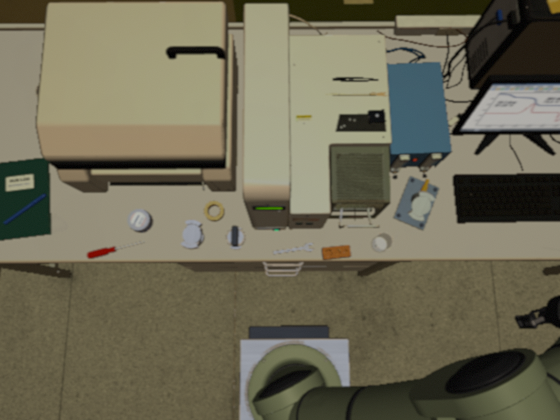

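The top view shows the stage near (192,235), the cap at (236,236), the tape at (214,210), the pot at (140,220), the beaker at (380,243) and the stand at (417,202). The arm hides these in the scene view. I'll enlarge crops of the top view.

```bash
cat > h.py <<'E'
import numpy as np, cv2
from scipy.spatial.transform import Rotation as R
from workcell import bot, camrig, readout
def cam(n):
    c=camrig.calibration(n); f=210/np.tan(np.radians(c["vfov"]/2))
    return c["eye"],R.from_euler("xyz",c["attitude"]).as_matrix(),f,c["cx"],c["cy"]
def ray(n,u,v):
    e,M,f,cx,cy=cam(n); return e,M@np.array([(u-cx)/f,(v-cy)/f,1.])
def onz(n,u,v,z):
    e,d=ray(n,u,v); return e+d*(z-e[2])/d[2]
def proj(n,p):
    e,M,f,cx,cy=cam(n); q=M.T@(np.asarray(p)-e); return np.array([cx+f*q[0]/q[2],cy+f*q[1]/q[2]])
def tcp():
    o=readout.observe(); return np.array(o["position"]),R.from_euler("xyz",o["tool_rot"])
E
python3 - <<'E'
from h import *
im=cv2.imread("pics/top0.png")
a=cv2.resize(im[195:260,120:260],None,fx=5.6,fy=5.6,interpolation=cv2.INTER_CUBIC)
a=cv2.resize(im[200:255,170:255],None,fx=8,fy=8,interpolation=cv2.INTER_CUBIC)
b=cv2.resize(im[175:230,390:445],None,fx=8,fy=8,interpolation=cv2.INTER_CUBIC)
c=np.hstack([cv2.resize(a,None,fx=.68*.9,fy=.68*.9),cv2.resize(b,None,fx=.68*.9,fy=.68*.9)]) 
print(a.shape,b.shape,c.shape)
cv2.imwrite("pics/c1.png",a[:, :680]);cv2.imwrite("pics/c2.png",b)
for k,(u,v,z) in dict(stage=(192,235,.06),cap=(236,236,.05),tape=(214,210,.02),pot=(140,220,.04),beaker=(380,243,.07),seat=(417,202,.09)).items(): print(k,onz("top",u,v,z))
E
```

```text
(440, 680, 3) (440, 440, 3) (269, 685, 3)
stage [0.45147052 0.2980034  0.06      ]
cap [0.4494932  0.16864314 0.05      ]
tape [0.5359131  0.24030173 0.02      ]
pot [0.50151699 0.46049897 0.04      ]
beaker [ 0.42340879 -0.25518013  0.07      ]
seat [ 0.54157846 -0.36589354  0.09      ]
```

View pics/c1.png

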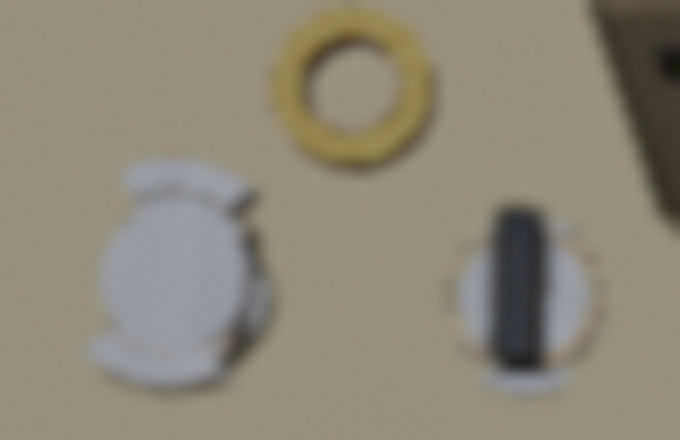

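View pics/c2.png

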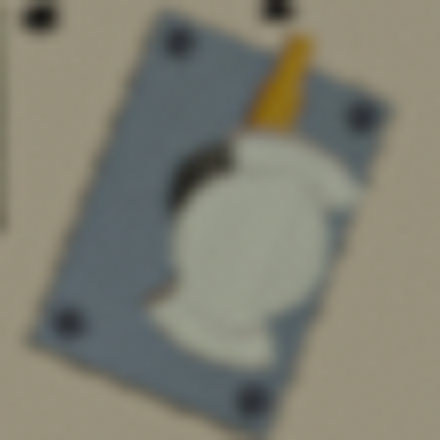

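The crops show the stage's two claws at top and bottom, in line with world x to within about 8°, and the cap's bar running nearly along image-vertical. The stand foot is turned about -21°, with its four bolts visible. Next I'll turn these into positions.

```bash
python3 - <<'E'
from h import *
im=cv2.imread("pics/top0.png")
C1=lambda x,y:(170+(x+.5)/8-.5,200+(y+.5)/8-.5)
C2=lambda x,y:(390+(x+.5)/8-.5,175+(y+.5)/8-.5)
g=lambda C,x,y,z:onz("top",*C(x,y),z)
# stage
print("face ctr",g(C1,177,278,.06))
u,l=g(C1,187,180,.0735),g(C1,165,362,.0735);print("claws",(u+l)/2,np.linalg.norm(u-l),np.degrees(np.arctan2(*(u-l)[[1,0]])))
a=[g(C1,*p,.0735) for p in((122,180),(258,195),(90,350),(220,385))];print("claw corners",np.mean(a,0))
# cap bar mask
hsv=cv2.cvtColor(im,cv2.COLOR_BGR2HSV);m=((hsv[...,2]<75)*255).astype(np.uint8);w=np.zeros_like(m);w[218:252,222:250]=m[218:252,222:250]
c=max(cv2.findContours(w,0,2)[0],key=cv2.contourArea);r=cv2.minAreaRect(c);b=cv2.boxPoints(r);print("bar",r)
p=[onz("top",*q,.059) for q in b];print("bar ctr",np.mean(p,0),[np.linalg.norm(p[i]-p[i-1]) for i in(0,1)],[np.degrees(np.arctan2(*(p[i]-p[i-1])[[1,0]])) for i in (0,1)])
# stand
B=[g(C2,*p,.008) for p in((178,42),(361,117),(252,402),(69,324))];K=[g(C2,*p,.008) for p in((165,10),(392,105),(265,435),(28,340))]
for q in(B,K):
  print("foot",np.mean(q,0),np.linalg.norm(q[0]-q[3]),np.linalg.norm(q[0]-q[1]),[np.degrees(np.arctan2(*(d)[[1,0]])) for d in(q[0]-q[3],q[1]-q[2],q[0]-q[1],q[3]-q[2])])
yaw=np.radians(-21);o=np.mean(B+K,0);o[2]=0
s=o+R.from_euler("z",yaw).apply([-.02,0,.09]);S=R.from_euler("z",yaw)*R.from_euler("y",-np.radians(28))
print("seat",s)
for q in([0,0,0],[.0365,0,.0135],[-.0365,0,.0135]):
  x=proj("top",s+S.apply(q));print(q,((x-[390,175])+.5)*8-.5)
E
cat >> h.py <<'E'
def row(P,Rt=None,base=None):
    p,r=base or tcp(); d=r.inv().apply(np.array(P)-p); v=(r.inv()*Rt).as_rotvec() if Rt is not None else np.zeros(3)
    return np.round(d,4).tolist(),np.round(v,3).tolist()
def down(y): return R.from_euler("xyz",[np.pi,0,y])
E
python3 - <<'E'
from h import *
for P in((.32,-.38,.25),(.36,-.2,.25),(.365,.05,.25),(.45,.298,.2)): print(P,row(P,down(-.12)))
E
```

```text
(0.32, -0.38, 0.25) ([0.1629, -0.1554, -0.0191], [-0.001, 0.0, 0.486])
(0.36, -0.2, 0.25) ([0.2647, -0.3092, -0.0189], [-0.001, 0.0, 0.486])
(0.365, 0.05, 0.25) ([0.3587, -0.5409, -0.0187], [-0.001, 0.0, 0.486])
(0.45, 0.298, 0.2) ([0.5268, -0.742, 0.0315], [-0.001, 0.0, 0.486])
```

```bash
echo '[0.085,0.055,-0.052,-0.019,0,0,0,0.085,0.11,-0.104,-0.019,0,0,0,0.085,0.163,-0.155,-0.019,0,0,0,0.085,0.2,-0.21,-0.019,0,0,0,0.085,0.265,-0.309,-0.019,0,0,0]' > path.dat && python3 nudge.py path.dat 60; echo '[0.085,0.055,-0.08,0,0,0,0,0.085,0.055,-0.08,0,0,0,0]' > path.dat && python3 nudge.py path.dat;python3 - <<'E'
from h import *
o=readout.observe();print(np.round(o["position"],3),np.round(o["tool_rot"],3),np.round(o["qpos"],3),o["clock"],o["force"])
for P in((.365,.05,.25),(.45,.298,.2)): print(P,row(P,down(-.12)))
E
```

```text
clock: 0.72
position: [0.3376, -0.2938, 0.2501]
tool_rot: [3.142, -0.0, 0.366]
force: [1.3, -0.7, 0.8]
grip_width: 0.0851
finger_force: 0.0
clock: 0.98
position: [0.3602, -0.1988, 0.2502]
tool_rot: [-3.142, -0.0, 0.368]
force: [-0.1, -0.9, 0.1]
grip_width: 0.0851
finger_force: 0.0
[ 0.36  -0.199  0.25 ] [-3.142 -0.     0.368] [ 0.559  0.161 -0.223  2.092  0.045  0.893 -0.892] 0.975 [-0.07623617 -0.9128298   0.14408196]
(0.365, 0.05, 0.25) ([0.0941, -0.2304, 0.0003], [-0.0, -0.0, 0.488])
(0.45, 0.298, 0.2) ([0.2627, -0.4312, 0.0503], [-0.0, -0.0, 0.488])
```

Units first: turns go in shares of 180 degrees. So 0.488 rad / 3.1416 = 0.1553.

```bash
echo '[0.085,0.024,-0.058,0,0,0,0,0.085,0.047,-0.115,0,0,0,0,0.085,0.07,-0.173,0,0,0,0,0.085,0.094,-0.23,0,0,0,0,0.085,0.13,-0.28,0,0,0,0]' > path.dat && python3 nudge.py path.dat;echo '[0.085,0.044,-0.05,0,0,0,0.0509,0.085,0.088,-0.1,0,0,0,0.1019,0.085,0.132,-0.151,0.05,0,0,0.1553,0.085,0.132,-0.151,0.05,0,0,0.1553,0.085,0.132,-0.151,0.05,0,0,0.1553]' > path.dat && python3 nudge.py path.dat; python3 - <<'E'
from h import *
o=readout.observe();print(np.round(o["position"],3),np.round(o["tool_rot"],3),np.round(o["qpos"],3),o["clock"],o["force"])
im=camrig.grab_frame("scene");cv2.imwrite("pics/s1.png",im);cv2.imwrite("pics/t1.png",camrig.grab_frame("top"))
s=proj("scene",[.54,-.38,.09]);print(s,proj("scene",[.45,.17,.05]))
E
```

```text
clock: 1.6
position: [0.3807, 0.1082, 0.2505]
tool_rot: [3.141, -0.001, 0.366]
force: [1.0, -1.6, -0.2]
grip_width: 0.085
finger_force: 0.0
clock: 2.22
position: [0.4495, 0.2971, 0.1985]
tool_rot: [3.14, 0.002, -0.119]
force: [0.1, 0.6, -0.7]
grip_width: 0.0848
finger_force: 0.0
[0.449 0.297 0.198] [ 3.14e+00  2.00e-03 -1.19e-01] [-0.516  0.434 -0.236  1.852  0.128  0.873 -2.504] 2.225 [ 0.08268491  0.62026237 -0.68051776]
[389.03684489 305.33806624] [250.95645134 202.35811644]
```

View pics/s1.png

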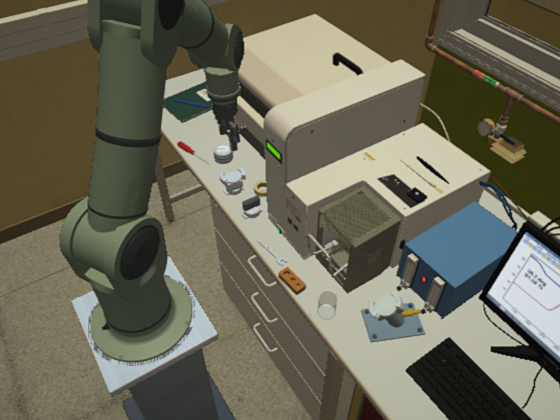

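The scene view now shows everything clear of the arm: stage at about (233,181), cap at (252,206), seat at about (386,308) and beaker at (328,304). I'll enlarge both areas.

```bash
python3 - <<'E'
from h import *
im=cv2.imread("pics/s1.png")
a=cv2.resize(im[160:225,205:280],None,fx=8,fy=8,interpolation=cv2.INTER_CUBIC)
b=cv2.resize(im[280:345,355:430],None,fx=8,fy=8,interpolation=cv2.INTER_CUBIC)
cv2.imwrite("pics/d1.png",a);cv2.imwrite("pics/d2.png",b)
E
```

```text
(no output)
```

View pics/d1.png

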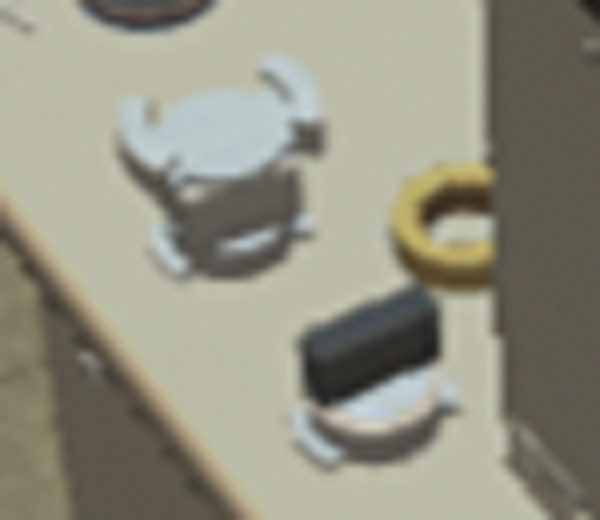

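View pics/d2.png

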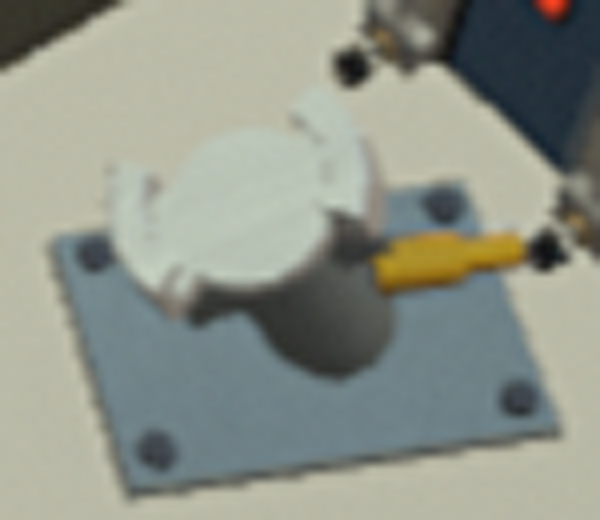

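```bash
cat >> h.py <<'E'
C1=lambda x,y:(170+(x+.5)/8-.5,200+(y+.5)/8-.5)
C2=lambda x,y:(390+(x+.5)/8-.5,175+(y+.5)/8-.5)
D1=lambda x,y:(205+(x+.5)/8-.5,160+(y+.5)/8-.5)
D2=lambda x,y:(355+(x+.5)/8-.5,280+(y+.5)/8-.5)
def tri(a,b):
    (e1,d1),(e2,d2)=ray("top",*a),ray("scene",*b)
    s=np.linalg.lstsq(np.c_[d1,-d2],e2-e1,rcond=None)[0]; p,q=e1+d1*s[0],e2+d2*s[1]
    return (p+q)/2,np.linalg.norm(p-q)
E
python3 - <<'E'
from h import *
az=lambda d:np.degrees(np.arctan2(d[1],d[0]))
print("stage face tri",tri(C1(177,278),D1(223,134)),"scene on plane",onz("scene",*D1(223,134),.06))
L=(np.array([120,100])+[172,190])/2;Rr=(np.array([268,57])+[322,122])/2
l,r=onz("scene",*D1(*L),.0735),onz("scene",*D1(*Rr),.0735);print("claws scene",(l+r)/2,az(r-l),np.linalg.norm(r-l))
l,r=onz("scene",*D1(172,252),.006),onz("scene",*D1(306,228),.006);print("stage ears",(l+r)/2,az(r-l),np.linalg.norm(r-l))
l,r=onz("scene",*D1(316,437),.006),onz("scene",*D1(450,398),.006);print("cap ears",(l+r)/2,az(r-l),np.linalg.norm(r-l))
# cap bar top corners z=.059: left-end, right-end centres
l,r=onz("scene",*D1(305,340),.059),onz("scene",*D1(425,288),.059);print("cap bar top",(l+r)/2,az(r-l),np.linalg.norm(r-l))
print("cap top-view bar",onz("top",*C1(519,286),.055))
print("seat face",tri(C2(251,250),D2(248,208)),"claw corner mean",tri(C2(254,251),D2(248,195)))
a=tri(C2(305,160),D2(352,140));b=tri(C2(212,340),D2(140,242));print("claws",a,b,(a[0]+b[0])/2,az(a[0]-b[0]),np.linalg.norm(a[0]-b[0]),np.degrees(np.arcsin((a[0]-b[0])[2]/np.linalg.norm(a[0]-b[0]))))
K=[onz("scene",*D2(*p),.008) for p in((55,240),(462,183),(560,433),(130,495))];print("foot scene",np.mean(K,0),az(K[1]-K[0]),az(K[2]-K[3]),az(K[0]-K[3]))
B=[onz("scene",*D2(*p),.010) for p in((95,254),(443,206),(518,398),(156,450))];print("bolts scene",np.mean(B,0),az(B[1]-B[0]),az(B[2]-B[3]))
E
```

```text
stage face tri (array([0.45369554, 0.29827316, 0.062733  ]), np.float64(0.0013086069346888891)) scene on plane [0.45563207 0.300859   0.06      ]
claws scene [0.45361253 0.29686958 0.0735    ] -2.919861874776913 0.06865065913592854
stage ears [0.45445791 0.29257822 0.006     ] -18.18977286093651 0.05811747781773965
cap ears [0.45273967 0.16882829 0.006     ] -10.673027197527423 0.05816098991701119
cap bar top [0.45203204 0.17719501 0.059     ] -0.6404837568081017 0.055228443587625575
cap top-view bar [0.45075942 0.17286688 0.055     ]
seat face (array([ 0.53018424, -0.37634174,  0.09207039]), np.float64(0.001379489920030922)) claw corner mean (array([ 0.52875616, -0.37543063,  0.09921971]), np.float64(0.002660501419610469))
claws (array([ 0.55628715, -0.38809988,  0.1238827 ]), np.float64(0.002061474773088574)) (array([ 0.49860395, -0.36290027,  0.08152341]), np.float64(0.001081088110124652)) [ 0.52744555 -0.37550008  0.10270306] -23.598700046920033 0.07587278749930387 33.93786410364825
foot scene [ 0.55991007 -0.38961885  0.008     ] -23.836022988401155 -24.03684407446064 65.15722151710689
bolts scene [ 0.56163142 -0.38787198  0.01      ] -24.00301597936888 -24.000766869639776
```

```bash
python3 - <<'E'
from h import *
print(row((.4535,.298,.02),down(-.075)))
E
```

```text
([0.0035, -0.0033, 0.1796], [0.001, 0.001, -0.045])
```

To row units: -0.045 rad / 3.1416 = -0.0143.

```bash
echo '[0.085,0.0035,-0.003,0.055,0,0,-0.0143,0.085,0.0035,-0.003,0.11,0,0,-0.0143,0.085,0.0035,-0.003,0.15,0,0,-0.0143,0.085,0.0035,-0.003,0.179,0,0,-0.0143,0.085,0.0035,-0.003,0.179,0,0,-0.0143]' > path.dat && python3 nudge.py path.dat 60; echo '[0.03,0,0,0,0,0,0,0.03,0,0,0,0,0,0,0.03,0,0,0,0,0,0,0.03,0,0,0,0,0,0]' > path.dat && python3 nudge.py path.dat 60; python3 -c "
from h import *
o=readout.observe();print(np.round(o['qpos'],3),np.round(o['position'],4))"
```

```text
clock: 2.95
position: [0.4537, 0.2956, 0.0205]
tool_rot: [3.14, 0.002, -0.079]
force: [-0.0, 0.1, 1.4]
grip_width: 0.0847
finger_force: 0.0
clock: 3.45
position: [0.4553, 0.2976, 0.0232]
tool_rot: [-3.14, -0.002, -0.078]
force: [-2.1, -3.0, 17.2]
grip_width: 0.053
finger_force: 59.3
[-0.595  0.706 -0.128  1.946  0.175  0.497 -2.495] [0.4553 0.2976 0.0232]
```

```bash
echo '[0.085,0,0,0,0,0,0,0.085,0,0,0,0,0,0,0.085,0,0,-0.008,0,0,0,0.085,0,0,-0.008,0,0,0]' > path.dat && python3 nudge.py path.dat 30; echo '[0.03,0,0,0,0,0,0,0.03,0,0,0,0,0,0,0.03,0,0,0,0,0,0,0.03,0,0,0,0,0,0]' > path.dat && python3 nudge.py path.dat 40; python3 - <<'E'
from h import *
for n in("scene","top"):cv2.imwrite(f"pics/{n}2.png",camrig.grab_frame(n))
a=cv2.imread("pics/scene2.png")[150:230,190:290];b=cv2.imread("pics/top2.png")[195:275,150:250]
cv2.imwrite("pics/e.png",cv2.resize(np.hstack([a,b]),None,fx=4,fy=4,interpolation=2))
E
```

```text
clock: 3.95
position: [0.4546, 0.2975, 0.03]
tool_rot: [-3.141, -0.001, -0.077]
force: [0.8, -0.6, 0.5]
grip_width: 0.0853
finger_force: 0.0
clock: 4.45
position: [0.4543, 0.2973, 0.0293]
tool_rot: [3.142, -0.0, -0.077]
force: [-0.6, -0.2, 7.8]
grip_width: 0.0532
finger_force: 40.5
```

View pics/e.png

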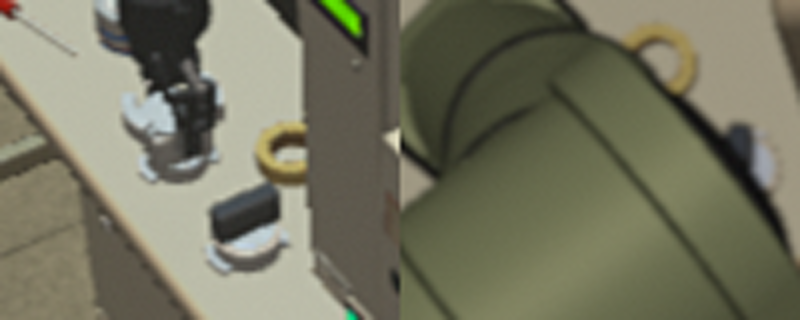

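The gripper sits a little high: the pads are closing on the 28 mm radius rim above the block, which fits the 53 mm reading. I'll go lower to allow for the pad swing.

```bash
echo '[0.085,0,0,0,0,0,0,0.085,0,0,0,0,0,0,0.085,0,0,0.008,0,0,0,0.085,0,0,0.0148,0,0,0,0.085,0,0,0.0148,0,0,0]' > path.dat && python3 nudge.py path.dat 30; echo '[0.03,0,0,0,0,0,0,0.03,0,0,0,0,0,0,0.03,0,0,0,0,0,0,0.03,0,0,0,0,0,0]' > path.dat && python3 nudge.py path.dat 40
```

```text
clock: 5.18
position: [0.4538, 0.297, 0.0136]
tool_rot: [3.141, 0.001, -0.077]
force: [0.1, 0.2, 0.2]
grip_width: 0.0852
finger_force: 0.0
clock: 5.68
position: [0.4545, 0.2975, 0.0152]
tool_rot: [-3.141, -0.001, -0.077]
force: [-3.9, -1.6, 14.1]
grip_width: 0.0525
finger_force: 54.2
```

```bash
python3 - <<'E'
from h import *
im=camrig.grab_frame("scene");cv2.imwrite("pics/s3.png",im)
a=cv2.resize(im[155:200,205:265],None,fx=13,fy=13,interpolation=cv2.INTER_CUBIC)
cv2.imwrite("pics/f.png",a)
E
```

```text
(no output)
```

View pics/f.png

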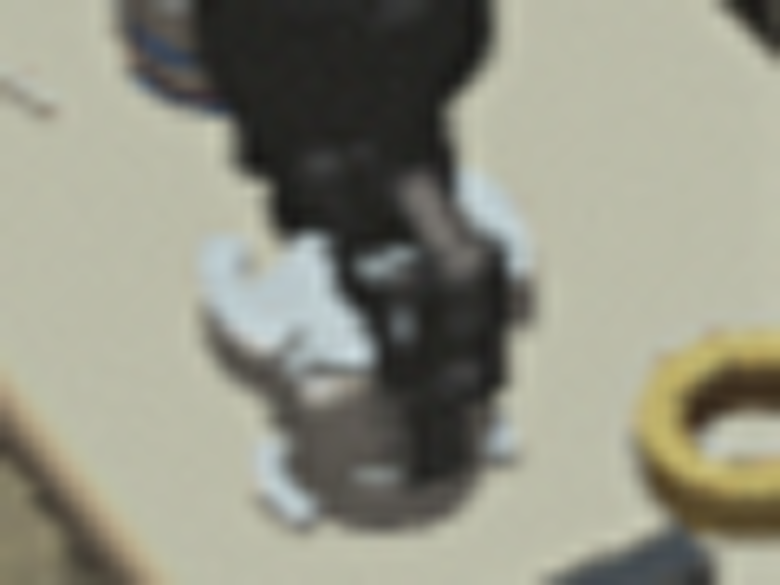

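The picture shows the fingers centred on the stage, which is upright and not turned, with the tips just above the neck. The wide upper part of the finger probably touches the rim, so I'll try lower still.

```bash
echo '[0.085,0,0,0,0,0,0,0.085,0,0,0,0,0,0,0.085,0,0,0.0075,0,0,0,0.085,0,0,0.0075,0,0,0]' > path.dat && python3 nudge.py path.dat 30; echo '[0.03,0,0,0,0,0,0,0.03,0,0,0,0,0,0,0.03,0,0,0,0,0,0,0.03,0,0,0,0,0,0]' > path.dat && python3 nudge.py path.dat 40; python3 - <<'E'
from h import *
o=readout.observe();print(o["moment"],o["qpos"])
E
```

```text
clock: 6.22
position: [0.4539, 0.297, 0.0061]
tool_rot: [3.141, 0.001, -0.077]
force: [0.6, 0.1, 0.2]
grip_width: 0.0852
finger_force: 0.0
clock: 6.72
position: [0.4543, 0.2973, 0.0072]
tool_rot: [-3.141, -0.0, -0.077]
force: [-2.3, 0.2, 5.4]
grip_width: 0.0541
finger_force: 40.8
[-0.2968041   0.33045883 -0.01976352] [-0.60460232  0.73443878 -0.11585215  1.94834123  0.17265175  0.46786234
 -2.49327008]
```

```bash
echo '[0.085,0,0,0,0,0,0,0.085,0,0,0,0,0,0,0.085,0,0,-0.0045,0,0,0,0.085,0,0,-0.0045,0,0,0]' > path.dat && python3 nudge.py path.dat 30; echo '[0.03,0,0,0,0,0,0,0.03,0,0,0,0,0,0,0.03,0,0,0,0,0,0,0.03,0,0,0,0,0,0]' > path.dat && python3 nudge.py path.dat 30;echo '[0.085,0,0,0,0,0,0,0.085,0,0,0,0,0,0,0.085,0,0,-0.0065,0,0,0,0.085,0,0,-0.0065,0,0,0]' > path.dat && python3 nudge.py path.dat 30; echo '[0.03,0,0,0,0,0,0,0.03,0,0,0,0,0,0,0.03,0,0,0,0,0,0,0.03,0,0,0,0,0,0]' > path.dat && python3 nudge.py path.dat 30
```

```text
clock: 7.22
position: [0.4545, 0.2974, 0.0118]
tool_rot: [-3.141, -0.0, -0.077]
force: [-0.1, 0.0, -0.5]
grip_width: 0.0848
finger_force: 0.0
clock: 7.72
position: [0.4543, 0.2973, 0.0117]
tool_rot: [-3.141, -0.0, -0.077]
force: [-1.5, -1.6, 8.8]
grip_width: 0.0536
finger_force: 29.7
clock: 8.22
position: [0.4546, 0.2974, 0.0185]
tool_rot: [-3.141, -0.001, -0.077]
force: [0.1, 0.1, 0.7]
grip_width: 0.0851
finger_force: 0.0
clock: 8.72
position: [0.4543, 0.2973, 0.0181]
tool_rot: [-3.141, -0.0, -0.077]
force: [-1.3, -0.1, 8.0]
grip_width: 0.054
finger_force: 30.1
```

Units first: turns go in shares of 180 degrees. So -0.15 rad / 3.1416 = -0.0477.

```bash
echo '[0.085,0,0,0,0,0,0,0.085,0,0,0,0,0,0,0.085,0,0,0.0045,0,0,-0.0477,0.085,0,0,0.0045,0,0,-0.0477,0.085,0,0,0.0045,0,0,-0.0477]' > path.dat && python3 nudge.py path.dat 40; echo '[0.03,0,0,0,0,0,0,0.03,0,0,0,0,0,0,0.03,0,0,0,0,0,0,0.03,0,0,0,0,0,0]' > path.dat && python3 nudge.py path.dat 40
```

```text
clock: 9.35
position: [0.4543, 0.2972, 0.0134]
tool_rot: [-3.142, 0.0, 0.069]
force: [0.5, -0.1, -0.1]
grip_width: 0.0848
finger_force: 0.0
clock: 9.85
position: [0.4545, 0.2973, 0.0136]
tool_rot: [-3.141, -0.0, 0.072]
force: [0.7, -0.4, 5.1]
grip_width: 0.0518
finger_force: 50.1
```

```bash
echo '[0.02,0,0,0,0,0,0,0.02,0,0,0,0,0,0,0.02,0,0,-0.01,0,0,0,0.02,0,0,-0.03,0,0,0,0.02,0,0,-0.05,0,0,0]' > path.dat && python3 nudge.py path.dat 80; echo '[0.02,0,0,-0.05,0,0,0,0.02,0,0,-0.1,0,0,0,0.02,0,0,-0.16,0,0,0,0.02,0,0,-0.18,0,0,0]' > path.dat && python3 nudge.py path.dat;python3 - <<'E'
from h import *
o=readout.observe();print(o["force"],o["moment"],o["qpos"])
im=camrig.grab_frame("scene");cv2.imwrite("pics/s4.png",im);p=tcp()[0]
u=proj("scene",p).astype(int);print(u)
a=im[u[1]-30:u[1]+25,u[0]-30:u[0]+30];cv2.imwrite("pics/g.png",cv2.resize(a,None,fx=10,fy=10,interpolation=2))
E
```

```text
clock: 10.48
position: [0.4539, 0.297, 0.0641]
tool_rot: [3.141, 0.001, 0.073]
force: [0.4, 0.1, -4.0]
grip_width: 0.0507
finger_force: 87.0
clock: 10.98
position: [0.4548, 0.2977, 0.2472]
tool_rot: [-3.139, -0.004, 0.073]
force: [0.1, 0.1, -3.9]
grip_width: 0.0508
finger_force: 87.6
[ 0.06100312  0.12511757 -3.86569987] [ 0.03843304 -0.03554304  0.05724441] [-0.50864267  0.37983523 -0.23716747  1.79281446  0.1057391   0.97699559
 -2.28664318]
[228 131]
```

View pics/g.png

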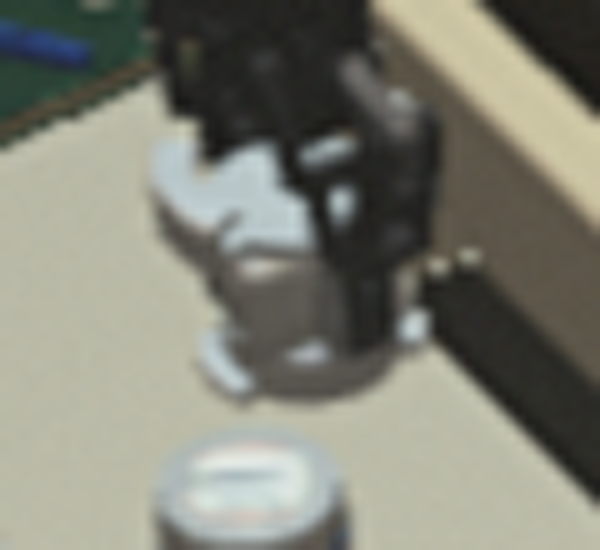

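The stage is lifted and hangs upright. Its ears are at (225,365) and (412,325) in the crop, i.e. about (220.5,137.5) and (239.2,133.5) in the full picture.

```bash
python3 - <<'E'
from h import *
az=lambda d:np.degrees(np.arctan2(d[1],d[0]))
G=lambda x,y:(198+(x+.5)/10-.5,101+(y+.5)/10-.5)
l,r=onz("scene",*G(225,365),.240),onz("scene",*G(412,325),.240);print((l+r)/2,az(r-l),np.linalg.norm(r-l))
# expected ear-direction bias: model visible ear centres for yaw y at table vs here
def ang(p,y):
    S=R.from_euler("z",y)
    return [proj("scene",np.array(p)+S.apply([s*.0315,0,.006])) for s in(-1,1)]
for y in(-.17,-.1,-.03,.04,.1): 
    q=ang((.4545,.2973,.234),y); d=q[1]-q[0]; print(y,d, "meas",np.array([412-225,325-365])/10)
for y in(-.24,-.17,-.1,-.03): 
    q=ang((.4537,.298,0),y);d=q[1]-q[0]; print("table",y,d,"meas",np.array([306-172,228-252])/8)
for y in(-.1,-.03,.04): 
    q=ang((.451,.173,0),y);d=q[1]-q[0]; print("cap",y,d,"meas",np.array([450-316,398-437])/8)
E
```

```text
[0.45381775 0.28957909 0.24      ] -13.3366760538217 0.05937079348482401
-0.17 [19.41247441 -4.95228758] meas [18.7 -4. ]
-0.1 [18.89997706 -5.74774065] meas [18.7 -4. ]
-0.03 [18.29491663 -6.51506595] meas [18.7 -4. ]
0.04 [17.60024824 -7.25050534] meas [18.7 -4. ]
0.1 [16.93605873 -7.85276764] meas [18.7 -4. ]
table -0.24 [17.80927418 -4.18357355] meas [16.75 -3.  ]
table -0.17 [17.42495726 -5.01374202] meas [16.75 -3.  ]
table -0.1 [16.95530518 -5.81937234] meas [16.75 -3.  ]
table -0.03 [16.40261238 -6.59651962] meas [16.75 -3.  ]
cap -0.1 [17.50513806 -6.35821408] meas [16.75  -4.875]
cap -0.03 [16.89808418 -7.20743143] meas [16.75  -4.875]
cap 0.04 [16.20826285 -8.02137117] meas [16.75  -4.875]
```

```bash
cat >> h.py <<'E'
YAW=np.radians(-24);S=R.from_euler("z",YAW)*R.from_euler("y",-np.radians(28));P0=np.array([.5317,-.377,.0905]);N=S.apply([0,0,1])
def tool(psi): return S*R.from_euler("z",psi)*R.from_euler("x",np.pi)
def show(*w):
    b=tcp()
    for P,Rt in w:
        d,v=row(P,Rt,b); print(d,v,"| d",round(float(np.linalg.norm(np.array(P)-b[0])),3))
E
python3 - <<'E'
from h import *
show(((.372,.12,.25),down(.07)),((.362,0,.25),down(.07)),((.36,-.2,.25),down(.07)),((.42,-.32,.25),down(1.17)),(P0+N*.12,tool(np.radians(96))))
print(P0+N*.12)
E
```

```text
[-0.0957, 0.1714, -0.0028] [-0.003, -0.004, 0.003] | d 0.196
[-0.1144, 0.2903, -0.0032] [-0.003, -0.004, 0.003] | d 0.312
[-0.1309, 0.4897, -0.0038] [-0.003, -0.004, 0.003] | d 0.507
[-0.0797, 0.6137, -0.0039] [-0.0, -0.005, -1.097] | d 0.619
[-0.0224, 0.6522, 0.0498] [-0.457, 0.237, -1.161] | d 0.654
[ 0.48023397 -0.35408585  0.19645371]
```

To row units: -0.5 rad / 3.1416 = -0.1592.

```bash
echo '[0.02,-0.03,0.053,0,0,0,0,0.02,-0.06,0.106,0,0,0,0,0.02,-0.09,0.159,0,0,0,0,0.02,-0.105,0.218,0,0,0,0,0.02,-0.114,0.278,0,0,0,0]' > path.dat && python3 nudge.py path.dat; echo '[0.02,-0.005,0.06,0,0,0,0,0.02,-0.01,0.12,0,0,0,-0.0318,0.02,-0.015,0.18,0,0,0,-0.0796,0.02,-0.017,0.22,0,0,0,-0.1273,0.02,-0.017,0.22,0,0,0,-0.1592]' > path.dat && python3 nudge.py path.dat; python3 - <<'E'
from h import *
o=readout.observe();print(o["qpos"],o["clock"])
show(((.40,-.31,.25),down(1.17)),(P0+N*.12,tool(np.radians(96))))
E
```

```text
clock: 11.65
position: [0.3594, 0.0099, 0.2431]
tool_rot: [-3.142, 0.0, 0.073]
force: [2.6, -0.7, -2.8]
grip_width: 0.0507
finger_force: 88.0
clock: 12.28
position: [0.3588, -0.2112, 0.2427]
tool_rot: [-3.141, 0.001, 0.574]
force: [-0.5, 0.8, -4.2]
grip_width: 0.0504
finger_force: 88.2
[ 0.30826368  0.17211475  0.09168728  2.10309541 -0.01978081  0.8683529
 -0.58538229] 12.275
[-0.0191, 0.1053, -0.0073] [-0.001, 0.001, -0.596] | d 0.107
[0.0244, 0.186, 0.0461] [-0.485, 0.118, -0.669] | d 0.193
```

To row units: -0.34 rad / 3.1416 = -0.1082.

```bash
echo '[0.02,-0.01,0.06,0,0,0,-0.0541,0.02,-0.015,0.105,0,0,0,-0.1082,0.02,0,0.14,0.01,-0.0382,0.0095,-0.1432,0.02,0.015,0.17,0.03,-0.0891,0.0223,-0.1751,0.02,0.0244,0.186,0.046,-0.1337,0.0318,-0.1974]' > path.dat && python3 nudge.py path.dat;  python3 - <<'E'
from h import *
o=readout.observe();print(o["qpos"],o["clock"],o["moment"])
show((P0+N*.09,tool(np.radians(96))))
E
```

```text
clock: 12.9
position: [0.4816, -0.3521, 0.1963]
tool_rot: [2.715, 0.035, 1.198]
force: [0.8, -0.2, -4.1]
grip_width: 0.0506
finger_force: 88.9
[ 0.60483077  0.36225948 -0.06030125  2.07453146 -0.07849699  0.27999393
  0.25848543] 12.9 [0.26703543 0.56902673 0.04273193]
[-0.0021, 0.0014, 0.0297] [-0.061, 0.008, -0.048] | d 0.03
```

To row units: -0.061 rad / 3.1416 = -0.0194.

```bash
echo '[0.02,-0.002,0.0014,0.03,-0.0194,0.0025,-0.0153,0.02,-0.002,0.0014,0.03,-0.0194,0.0025,-0.0153,0.02,-0.002,0.0014,0.03,-0.0194,0.0025,-0.0153]' > path.dat && python3 nudge.py path.dat;  python3 - <<'E'
from h import *
o=readout.observe();print(o["qpos"],o["clock"],o["force"],o["moment"])
show((P0+N*.04,tool(np.radians(96))),(P0+N*.0136,tool(np.radians(96))))
for n in("scene","top"):cv2.imwrite(f"pics/{n}5.png",camrig.grab_frame(n))
E
```

```text
clock: 13.28
position: [0.4916, -0.3594, 0.1692]
tool_rot: [2.661, 0.046, 1.242]
force: [-0.3, -0.8, -3.2]
grip_width: 0.0505
finger_force: 94.7
[ 0.81637956  0.43152104 -0.30810992  2.09745392  0.37039583  0.16188759
 -0.10364939] 13.275 [-0.31005316 -0.76361834 -3.203052  ] [0.30278153 0.70591343 0.03975253]
[0.0, 0.002, 0.0501] [-0.006, -0.001, -0.004] | d 0.05
[-0.0, 0.0022, 0.0765] [-0.006, -0.001, -0.004] | d 0.076
```

To row units: -0.006 rad / 3.1416 = -0.0019.

```bash
echo '[0.02,0,0.002,0.015,-0.0019,0,0,0.02,0,0.002,0.03,-0.0019,0,0,0.02,0,0.002,0.04,-0.0019,0,0,0.02,0,0.002,0.05,-0.0019,0,0,0.02,0,0.002,0.05,-0.0019,0,0]' > path.dat && python3 nudge.py path.dat;  python3 - <<'E'
from h import *
o=readout.observe();print(o["qpos"],o["clock"],o["force"],o["moment"])
show((P0+N*.04,tool(np.radians(96))),(P0+N*.0136,tool(np.radians(96))))
E
```

```text
clock: 14.0
position: [0.5153, -0.3692, 0.1264]
tool_rot: [2.655, 0.047, 1.242]
force: [0.0, -0.6, -2.8]
grip_width: 0.0507
finger_force: 94.7
[ 0.89333553  0.55465422 -0.43095139  2.06395654  1.11134288  0.16408424
 -0.81008669] 14.0 [ 0.03089911 -0.58972648 -2.82106699] [0.35670459 0.74917882 0.01019138]
[-0.0003, -0.0009, 0.0002] [0.0, -0.001, -0.003] | d 0.001
[-0.0004, -0.0009, 0.0266] [0.0, -0.001, -0.003] | d 0.027
```

```bash
echo '[0.02,0,-0.0005,0.006,0,0,0,0.02,0,-0.001,0.011,0,0,0,0.02,0,-0.001,0.014,0,0,0,0.02,0,-0.001,0.014,0,0,0]' > path.dat && python3 nudge.py path.dat;  python3 - <<'E'
from h import *
o=readout.observe();print(o["qpos"],o["clock"],o["force"],o["moment"])
show((P0+N*.0136,tool(np.radians(96))))
E
```

```text
clock: 14.5
position: [0.5206, -0.3719, 0.1146]
tool_rot: [2.654, 0.047, 1.242]
force: [-4.1, 3.4, 0.1]
grip_width: 0.0501
finger_force: 94.4
[ 0.89118314  0.58365539 -0.43298664  2.05614492  1.2546855   0.16472912
 -0.94690863] 14.5 [-4.10642586  3.35234576  0.14153576] [0.51808993 1.11344322 0.05065638]
[-0.0, -0.0006, 0.0134] [0.002, -0.0, -0.003] | d 0.013
```

Contact comes at claw-top height, so the stage is sideways off by a couple of millimetres. The last joint would also run to its limit during the lock turn. I'll back off and turn the stage half round (it is symmetric), which leaves room for the clockwise turn.

To row units: -0.82 rad / 3.1416 = -0.261.

```bash
echo '[0.02,0,0,-0.012,0,0,-0.0318,0.02,0,0,-0.015,0,0,-0.0891,0.02,0,0,-0.015,0,0,-0.1464,0.02,0,0,-0.015,0,0,-0.2037,0.02,0,0,-0.015,0,0,-0.261]' > path.dat && python3 nudge.py path.dat;echo '[0.02,0,0,0,0,0,-0.0573,0.02,0,0,0,0,0,-0.1146,0.02,0,0,0,0,0,-0.1719,0.02,0,0,0,0,0,-0.2292,0.02,0,0,0,0,0,-0.2865]' > path.dat && python3 nudge.py path.dat;echo '[0.02,0,0,0,0,0,-0.0573,0.02,0,0,0,0,0,-0.1146,0.02,0,0,0,0,0,-0.1719,0.02,0,0,0,0,0,-0.2292,0.02,0,0,0,0,0,-0.2865]' > path.dat && python3 nudge.py path.dat;echo '[0.02,0,0,0,0,0,-0.0573,0.02,0,0,0,0,0,-0.1146,0.02,0,0,0,0,0,-0.1655,0.02,0,0,0,0,0,-0.1655]' > path.dat && python3 nudge.py path.dat | head -3;  python3 - <<'E'
from h import *
o=readout.observe();print(o["qpos"],o["clock"],o["force"],o["moment"])
show((P0+N*.0286+S.apply([-.002,.001,0]),tool(np.radians(276))))
for n in("scene","top"):cv2.imwrite(f"pics/{n}6.png",camrig.grab_frame(n))
E
```

```text
clock: 15.12
position: [0.5142, -0.3692, 0.1279]
tool_rot: [2.831, 0.386, 2.019]
force: [-0.2, -0.0, -3.6]
grip_width: 0.0504
finger_force: 94.7
clock: 15.75
position: [0.5141, -0.3692, 0.1278]
tool_rot: [-3.007, 0.473, 3.012]
force: [-0.1, -0.0, -3.8]
grip_width: 0.0507
finger_force: 94.7
clock: 16.38
position: [0.5141, -0.3692, 0.1278]
tool_rot: [-2.688, 0.191, -2.359]
force: [0.9, -0.4, -2.8]
grip_width: 0.0508
finger_force: 94.8
clock: 16.88
position: [0.5141, -0.3692, 0.1277]
tool_rot: [-2.654, -0.046, -1.902]
[ 1.20113307  0.66371706 -0.86044707  2.05177947  1.3843606   0.41317372
  2.150533  ] 16.875 [ 0.49304431  0.01565232 -3.06144752] [ 0.32068314  0.75124349 -0.06381239]
[-0.0013, 0.0024, 0.0133] [-0.001, 0.001, -0.005] | d 0.014
```

```bash
echo '[0.02,-0.001,0.0024,0.011,0,0,0,0.02,-0.001,0.0024,0.014,0,0,0,0.02,-0.001,0.0024,0.017,0,0,0,0.02,-0.001,0.0024,0.02,0,0,0,0.02,-0.001,0.0024,0.02,0,0,0]' > path.dat && python3 nudge.py path.dat;  python3 - <<'E'
from h import *
o=readout.observe();f=np.array(o["force"])-[.3,0,-3.1];print(o["qpos"][4:],"seat-frame dF",S.inv().apply(f),"tcp in seat",S.inv().apply(tcp()[0]-P0))
E
```

```text
clock: 17.6
position: [0.5214, -0.3715, 0.1089]
tool_rot: [-2.653, -0.046, -1.901]
force: [-0.0, 0.1, -1.8]
grip_width: 0.0509
finger_force: 94.8
[1.47291022 0.4102733  2.07287827] seat-frame dF [ 0.29610761 -0.05103811  1.31124484] tcp in seat [-0.00165497  0.00079633  0.0217122 ]
```

It is now about 5 mm below the claw tops and free. I'll continue down to the face.

```bash
echo '[0.02,0,0,0.003,0,0,0,0.02,0,0,0.006,0,0,0,0.02,0,0,0.009,0,0,0,0.02,0,0,0.009,0,0,0]' > path.dat && python3 nudge.py path.dat;  python3 - <<'E'
from h import *
o=readout.observe();f=np.array(o["force"])-[.3,0,-3.1];print(o["qpos"][4:],"seat-frame dF",S.inv().apply(f),"tcp in seat",S.inv().apply(tcp()[0]-P0))
E
```

```text
clock: 18.1
position: [0.5248, -0.3731, 0.102]
tool_rot: [-2.652, -0.048, -1.901]
force: [-26.8, 10.8, 35.5]
grip_width: 0.0509
finger_force: 91.9
[1.50521592 0.41333496 2.04663687] seat-frame dF [-7.56764033 -1.15452745 47.75751028] tcp in seat [-0.0015599   0.00074164  0.01387617]
```

Home on the face. I'll ease the push and start the clockwise turn.

To row units: 0.45 rad / 3.1416 = 0.1432.

```bash
echo '[0.02,0,0.0004,-0.0011,0,0,0,0.02,0,0.0004,-0.0011,0,0,0.0477,0.02,0,0.0004,-0.0011,0,0,0.0955,0.02,0,0.0004,-0.0011,0,0,0.1432,0.02,0,0.0004,-0.0011,0,0,0.1432]' > path.dat && python3 nudge.py path.dat ;  python3 - <<'E'
from h import *
o=readout.observe();f=np.array(o["force"])-[.3,0,-3.1];print(o["qpos"][4:],"seat-frame dF",S.inv().apply(f),S.inv().apply(o["moment"]),"tcp in seat",S.inv().apply(tcp()[0]-P0))
E
```

```text
clock: 18.73
position: [0.5244, -0.3733, 0.1021]
tool_rot: [-2.676, 0.164, -2.304]
force: [-6.9, 1.1, 9.5]
grip_width: 0.0507
finger_force: 91.4
[1.50744925 0.42534466 1.5971543 ] seat-frame dF [-0.24563713 -1.95615769 14.40138752] [-0.28501388  1.32446179 -0.06597983] tcp in seat [-0.0018052   0.00040794  0.01411738]
```

To row units: 0.6 rad / 3.1416 = 0.191.

```bash
echo '[0.02,0,0,0,0,0,0.0477,0.02,0,0,0,0,0,0.0955,0.02,0,0,0,0,0,0.1432,0.02,0,0,0,0,0,0.191,0.02,0,0,0,0,0,0.191]' > path.dat && python3 nudge.py path.dat ;  python3 - <<'E'
from h import *
o=readout.observe();f=np.array(o["force"])-[.3,0,-3.1];print(o["qpos"][4:],"seat-frame dF",S.inv().apply(f),S.inv().apply(o["moment"]),"tcp in seat",S.inv().apply(tcp()[0]-P0))
d=(tool(0).inv()*tcp()[1]).as_euler("zyx");print(np.degrees(d))
E
```

```text
clock: 19.35
position: [0.5245, -0.3731, 0.1021]
tool_rot: [-2.841, 0.395, -2.882]
force: [-6.6, 3.4, 8.8]
grip_width: 0.0501
finger_force: 91.5
[1.51287987 0.44383866 0.99949443] seat-frame dF [-1.20253747  0.3099973  14.13154033] [-0.19971894  1.13574606 -0.10212746] tcp in seat [-0.00175946  0.00058198  0.01409698]
[1.44581558e+02 1.42546685e-01 1.42145005e-02]
```

To row units: 0.15 rad / 3.1416 = 0.0477.

```bash
echo '[0.02,0,0,0,0,0,0.0477,0.02,0,0,0,0,0,0.0955,0.02,0,0,0,0,0,0.1273,0.02,0,0,0,0,0,0.1592,0.02,0,0,0,0,0,0.1592]' > path.dat && python3 nudge.py path.dat ;  cat > st.py <<'E'
from h import *
o=readout.observe();f=np.array(o["force"])-[.3,0,-3.1];print(np.round(o["qpos"][4:],3),"seat dF",S.inv().apply(f).round(2),"M",S.inv().apply(o["moment"]).round(2),"tcp in seat",S.inv().apply(tcp()[0]-P0).round(4))
d=(tool(0).inv()*tcp()[1]).as_euler("zyx");print("psi",-np.degrees(d)[0]%360)
E
python3 st.py
```

```text
clock: 19.98
position: [0.5254, -0.3725, 0.1026]
tool_rot: [-3.078, 0.489, 2.86]
force: [-2.0, 3.2, 7.8]
grip_width: 0.0507
finger_force: 92.3
[1.519 0.46  0.503] seat dF [ 2.14  1.98 11.23] M [0.31 0.43 0.95] tcp in seat [-0.001   0.0016  0.0142]
psi 186.955132163866
```

To row units: 0.1 rad / 3.1416 = 0.0318.

```bash
echo '[0.02,0,0,0,0,0,0.0159,0.02,0,0,0,0,0,0.0318,0.02,0,0,0,0,0,0.0318]' > path.dat && python3 nudge.py path.dat ; python3 st.py
```

```text
clock: 20.35
position: [0.5248, -0.3723, 0.1019]
tool_rot: [-3.131, 0.491, 2.749]
force: [-2.7, 4.3, 2.6]
grip_width: 0.0506
finger_force: 91.6
[1.519 0.463 0.406] seat dF [-1.33  2.74  7.15] M [0.76 0.95 1.68] tcp in seat [-0.0019  0.0014  0.0139]
psi 181.32386673734527
```

To row units: 0.07 rad / 3.1416 = 0.0223.

```bash
echo '[0.02,0,0,0,0,0,0.0223,0.02,0,0,0,0,0,0.0223]' > path.dat && python3 nudge.py path.dat ; python3 st.py; echo '[0.085,0,0,0,0,0,0,0.085,0,0,0,0,0,0,0.085,0,0,0,0,0,0,0.085,0,0,-0.03,0,0,0,0.085,0,0,-0.06,0,0,0]' > path.dat && python3 nudge.py path.dat 40; echo '[0.085,0,0,-0.06,0,0,0,0.085,0,0,-0.11,0,0,0,0.085,-0.1,0,-0.12,0,0,0]' > path.dat && python3 nudge.py path.dat; python3 st.py
```

```text
clock: 20.6
position: [0.5242, -0.3719, 0.1015]
tool_rot: [3.114, 0.489, 2.668]
force: [-7.5, 7.3, 4.7]
grip_width: 0.0503
finger_force: 102.9
[1.519 0.466 0.336] seat dF [-5.28  3.44 11.6 ] M [0.92 2.04 1.02] tcp in seat [-0.0027  0.0016  0.0139]
psi 177.2400588168819
clock: 21.22
position: [0.4983, -0.3612, 0.1553]
tool_rot: [3.114, 0.49, 2.667]
force: [-0.6, 0.1, 0.4]
grip_width: 0.085
finger_force: 0.0
clock: 21.6
position: [0.4919, -0.3671, 0.2875]
tool_rot: [3.12, 0.487, 2.663]
force: [0.7, -1.6, 0.6]
grip_width: 0.085
finger_force: 0.0
[0.832 0.664 0.949] seat dF [ 2.62 -1.33  2.81] M [-0.02  0.46 -0.  ] tcp in seat [ 0.0569 -0.0071  0.1929]
psi 176.96884584038003
```

```bash
python3 - <<'E'
from h import *
show(((.40,-.33,.26),down(np.pi-.2)),((.36,-.2,.25),down(np.pi-.1)))
E
```

```text
[0.1001, -0.009, -0.0221] [-0.047, 0.487, -0.268] | d 0.103
[0.189, 0.0888, -0.0558] [-0.071, 0.485, -0.366] | d 0.216
```

To row units: 0.487 rad / 3.1416 = 0.155.

```bash
echo '[0.085,0.05,-0.005,-0.011,-0.0048,0.0509,-0.0286,0.085,0.1,-0.009,-0.022,-0.0095,0.1019,-0.0573,0.085,0.12,0.02,-0.03,-0.015,0.155,-0.0853,0.085,0.155,0.055,-0.045,-0.0191,0.1547,-0.105,0.085,0.189,0.0888,-0.0558,-0.0226,0.1544,-0.1165]' > path.dat && python3 nudge.py path.dat;  python3 - <<'E'
from h import *
print(readout.observe()["qpos"])
show(((.362,.02,.25),down(np.pi)),((.45,.1725,.2),down(np.pi)))
E
```

```text
clock: 22.22
position: [0.3644, -0.1961, 0.2487]
tool_rot: [3.137, 0.005, 3.051]
force: [1.5, 0.2, 0.6]
grip_width: 0.085
finger_force: 0.0
[ 1.47901458  0.48258168 -1.44392407  2.05619949  0.54410009  1.08106941
  1.25661497]
[0.022, 0.215, -0.0005] [0.004, 0.005, -0.091] | d 0.216
[-0.0516, 0.3747, 0.0505] [0.004, 0.005, -0.091] | d 0.382
```

To row units: -0.091 rad / 3.1416 = -0.029.

```bash
echo '[0.085,0.006,0.06,0,0,0,-0.0095,0.085,0.012,0.12,0,0,0,-0.0191,0.085,0.018,0.175,0,0,0,-0.0286,0.085,0.022,0.215,0,0,0,-0.029]' > path.dat && python3 nudge.py path.dat;  python3 - <<'E'
from h import *
print(readout.observe()["qpos"])
show(((.45,.1725,.2),down(np.pi)))
E
```

```text
clock: 22.72
position: [0.3625, 0.0199, 0.2498]
tool_rot: [3.14, 0.006, 3.141]
force: [0.2, -0.9, -1.2]
grip_width: 0.0853
finger_force: 0.0
[ 1.03487328  0.30016583 -1.43784935  2.16210961  0.36573477  0.96465565
  0.96000638]
[-0.0871, 0.1526, 0.0505] [0.001, 0.006, -0.001] | d 0.183
```

Tracking is good. Next I'll go over the cap, take both pictures and measure the cap and stage by masks.

```bash
echo '[0.085,-0.02,0.055,0.01,0,0,0,0.085,-0.05,0.105,0.03,0,0,0,0.085,-0.0871,0.1526,0.05,0,0,0,0.085,-0.0871,0.1526,0.05,0,0,0]' > path.dat && python3 nudge.py path.dat;  python3 - <<'E'
from h import *
print(readout.observe()["qpos"])
T=camrig.grab_frame("top");Sc=camrig.grab_frame("scene");cv2.imwrite("pics/t7.png",T);cv2.imwrite("pics/s7.png",Sc)
az=lambda d:np.degrees(np.arctan2(d[1],d[0]))
# bar mask in scene s1 (unobstructed): top+side dark
im=cv2.imread("pics/s1.png");m=(im.max(2)<75).astype(np.uint8)*255;w=np.zeros_like(m);w[190:215,236:266]=m[190:215,236:266]
c=max(cv2.findContours(w,0,2)[0],key=cv2.contourArea);print(cv2.boundingRect(c),cv2.contourArea(c),cv2.minAreaRect(c))
# stage on the stand: bright mask around expected face center, top & scene, before/after
Q=P0+N*.06
for n,I in(("top",T),("scene",Sc)):
    print(n,"pred face",proj(n,Q),"claws",proj(n,Q+N*.0135+S.apply([.0365,0,0])),proj(n,Q+N*.0135-S.apply([.0365,0,0])))
    u=proj(n,Q).astype(int);a=I[u[1]-20:u[1]+21,u[0]-20:u[0]+21].astype(int)
    h=cv2.cvtColor(a.astype(np.uint8),cv2.COLOR_BGR2HSV);b=((h[...,1]<45)&(h[...,2]>120)).astype(np.uint8)
    print("\n".join("".join(".#"[x] for x in r) for r in b))
E
```

```text
clock: 23.22
position: [0.4476, 0.1644, 0.2029]
tool_rot: [3.139, 0.006, 3.138]
force: [1.1, -1.1, 1.1]
grip_width: 0.0852
finger_force: 0.0
[ 0.37301628  0.54394152 -1.14152045  1.97576996  0.59477538  1.00088472
  0.5140374 ]
(243, 198, 17, 13) 86.0 ((251.35000610351562, 204.04998779296875), (7.273238182067871, 17.708751678466797), 71.56505584716797)
top pred face [423.37664762 209.85928059] claws [429.82575218 199.19384645] [418.12145777 222.53907266]
....................................#....
#..................................##...#
#................#.................#..#..
#...............##########........##.....
................############......###.#..
................#############.....#.#.#.#
................##############...##......
................###############..##......
................##################.....#.
.................##################.#....
.................#################.......
................##################.....#.
................###################....#.
...........##..#####################...#.
..........##..######################..#..
..........#
[... 2208 characters left out ...]
####################..######
#########################################
#########################################
##############################...########
###########################.......#######
#########################..........######
#######################............######
###################..................####
#################...............#..####..
########.#######..............#########..
########..#####.............##########...
#####......#####.........#############...
#####......#####.......########..####....
######......#####.....#######....###.....
#######....########..............##......
####.#.##...#########....................
######.###.#.#########...................
```

The mask shows the stage's claws along the seat's locked direction: (11.5,-22.5) px against (11.7,-23.3) predicted. Next I'll pick up the cap.

```bash
python3 - <<'E'
from h import *
show(((.451,.173,.031),down(np.pi)))
E
echo '[0.085,0,0,0.05,0,0,0,0.085,0,0,0.1,0,0,0]' > path.dat && python3 nudge.py path.dat; python3 - <<'E'
from h import *
show(((.451,.173,.031),down(np.pi)))
E
```

```text
[-0.0035, 0.0024, 0.1714] [0.007, 0.004, 0.005] | d 0.171
clock: 23.58
position: [0.4473, 0.1639, 0.1024]
tool_rot: [3.138, 0.006, 3.139]
force: [1.7, 0.2, -0.1]
grip_width: 0.0851
finger_force: 0.0
[-0.0033, 0.0089, 0.0715] [0.004, 0.006, -0.002] | d 0.072
```

To row units: 0.005 rad / 3.1416 = 0.0016.

```bash
echo '[0.085,-0.0033,0.009,0.03,0,0.0016,0,0.085,-0.0033,0.009,0.06,0,0.0016,0,0.085,-0.0033,0.009,0.0715,0,0.0016,0,0.085,-0.0033,0.009,0.0715,0,0.0016,0]' > path.dat && python3 nudge.py path.dat; echo '[0,0,0,0,0,0,0,0,0,0,0,0,0,0,0,0,0,0,0,0,0,0,0,0,0,0,0,0,0,0,0,0,0,0,0]' > path.dat && python3 nudge.py path.dat 40;echo '[0,0,0,0,0,0,0,0,0,0,0,0,0,0]' > path.dat && python3 nudge.py path.dat 80 
```

```text
clock: 24.08
position: [0.4506, 0.1731, 0.0321]
tool_rot: [3.138, -0.001, 3.139]
force: [0.7, 0.4, -0.2]
grip_width: 0.085
finger_force: 0.0
clock: 24.7
position: [0.451, 0.1732, 0.0324]
tool_rot: [3.138, 0.001, 3.139]
force: [-0.6, -1.2, 8.8]
grip_width: 0.0198
finger_force: 39.3
clock: 24.95
position: [0.451, 0.1732, 0.0326]
tool_rot: [3.138, 0.001, 3.139]
force: [-2.2, -2.3, 11.6]
grip_width: 0.0186
finger_force: 78.0
```

```bash
sed -i 's/^def tool/P1=P0+S.apply([-.002,.0015,0])\ndef tool/' h.py; echo '[0,0,0,-0.03,0,0,0,0,0,0,-0.08,0,0,0,0,0.02,-0.02,-0.14,0,0,0,0,0.05,-0.06,-0.19,0,0,0,0,0.08,-0.11,-0.22,0,0,0]' > path.dat && python3 nudge.py path.dat; python3 - <<'E'
from h import *
o=readout.observe();print(o["qpos"],o["force"])
show(((.362,0,.25),down(np.pi)),((.36,-.2,.25),down(np.pi)),((.40,-.3,.25),down(np.pi)),(P1+N*.15,tool(np.radians(270))))
E
```

```text
clock: 25.58
position: [0.3886, 0.089, 0.2346]
tool_rot: [3.136, 0.002, 3.14]
force: [0.1, -1.3, -1.1]
grip_width: 0.0184
finger_force: 78.7
[ 0.69599398  0.37677915 -1.29249742  2.10929859  0.44037549  0.96662041
  0.73251082] [ 0.1079256  -1.34443061 -1.07609256]
[0.0264, -0.089, -0.0159] [0.005, 0.002, -0.002] | d 0.094
[0.028, -0.289, -0.017] [0.005, 0.002, -0.002] | d 0.291
[-0.0122, -0.3889, -0.0174] [0.005, 0.002, -0.002] | d 0.389
[-0.0785, -0.4352, 0.0105] [0.436, -0.277, -1.131] | d 0.442
```

```bash
echo '[0,0.02,-0.05,-0.01,0,0,0,0,0.028,-0.11,-0.016,0,0,0,0,0.028,-0.17,-0.016,0,0,0,0,0.028,-0.23,-0.016,0,0,0,0,0.024,-0.289,-0.016,0,0,0]' > path.dat && python3 nudge.py path.dat; python3 - <<'E'
from h import *
o=readout.observe();print(o["qpos"],o["force"])
show(((.40,-.3,.25),down(np.pi)),(P1+N*.15,tool(np.radians(270))))
E
```

```text
clock: 26.2
position: [0.3629, -0.1753, 0.2478]
tool_rot: [3.137, 0.001, 3.138]
force: [1.4, 0.2, -1.0]
grip_width: 0.0187
finger_force: 78.6
[ 1.40738782  0.39235928 -1.34820279  2.07877489  0.44777126  1.01818952
  1.39764166] [ 1.36224968  0.20715334 -0.98375909]
[-0.0375, -0.1246, -0.0027] [0.005, 0.001, -0.003] | d 0.13
[-0.104, -0.1708, 0.0251] [0.436, -0.278, -1.132] | d 0.201
```

To row units: 0.22 rad / 3.1416 = 0.07.

```bash
echo '[0,-0.015,-0.055,-0.01,0,0,-0.0477,0,-0.035,-0.11,-0.01,0.0159,-0.0095,-0.1019,0,-0.06,-0.14,-0.01,0.0414,-0.0255,-0.1496,0,-0.085,-0.16,0,0.07,-0.0446,-0.1942,0,-0.1,-0.168,0.01,0.0955,-0.0605,-0.2419]' > path.dat && python3 nudge.py path.dat; python3 - <<'E'
from h import *
o=readout.observe();print(o["qpos"],o["force"])
show((P1+N*.14,tool(np.radians(271))))
E
```

```text
clock: 26.82
position: [0.464, -0.3416, 0.2364]
tool_rot: [-2.801, 0.066, -2.361]
force: [0.4, -0.8, -1.8]
grip_width: 0.0189
finger_force: 78.7
[ 1.48058999  0.61329841 -1.3406288   1.98101634  0.98709501  0.87611475
  2.01237559] [ 0.43757839 -0.75159035 -1.82839671]
[0.0015, -0.0011, 0.0249] [0.135, -0.089, -0.384] | d 0.025
```

To row units: -0.31 rad / 3.1416 = -0.0987.

```bash
echo '[0,0.0015,-0.001,0.01,0.0191,-0.0127,-0.0477,0,0.0015,-0.001,0.02,0.043,-0.0283,-0.0987,0,0.0015,-0.001,0.025,0.043,-0.0283,-0.0987]' > path.dat && python3 nudge.py path.dat; python3 - <<'E'
from h import *
o=readout.observe();print(o["qpos"],o["force"])
show((P1+N*.11,tool(np.radians(267))))
E
```

```text
clock: 27.2
position: [0.4682, -0.3481, 0.2121]
tool_rot: [-2.656, 0.023, -2.049]
force: [0.3, -0.5, -0.4]
grip_width: 0.0185
finger_force: 78.7
[ 1.55989278  0.6574732  -1.35043467  2.09538615  1.21954968  0.67995825
  2.16039247] [ 0.33246356 -0.50648656 -0.42177185]
[-0.0014, -0.0025, 0.0301] [0.002, -0.007, -0.011] | d 0.03
```

To row units: -0.01 rad / 3.1416 = -0.0032.

```bash
echo '[0,-0.0014,-0.0025,0.015,0.0006,-0.0022,-0.0032,0,-0.0014,-0.0025,0.03,0.0006,-0.0022,-0.0032,0,-0.0014,-0.0025,0.03,0.0006,-0.0022,-0.0032]' > path.dat && python3 nudge.py path.dat; python3 st.py; python3 - <<'E'
from h import *
show((P1+N*.11,tool(np.radians(267))),(P1+N*.0925,tool(np.radians(267))))
E
```

```text
clock: 27.58
position: [0.4856, -0.3531, 0.1878]
tool_rot: [-2.653, 0.025, -2.037]
force: [0.6, 0.8, -0.8]
grip_width: 0.0182
finger_force: 78.7
[1.302 0.667 2.11 ] seat dF [1.05 0.84 2.07] M [-0.02  0.67  0.01] tcp in seat [-1.000e-04  3.100e-03  1.102e-01]
psi 266.91284945107685
[0.0017, 0.0018, 0.0002] [-0.001, 0.0, -0.002] | d 0.003
[0.0017, 0.0019, 0.0177] [-0.001, 0.0, -0.002] | d 0.018
```

```bash
echo '[0,0.0017,0.0018,0.003,0,0,0,0,0.0017,0.0018,0.006,0,0,0,0,0.0017,0.0018,0.009,0,0,0,0,0.0017,0.0018,0.011,0,0,0,0,0.0017,0.0018,0.011,0,0,0]' > path.dat && python3 nudge.py path.dat; python3 st.py
```

```text
clock: 28.2
position: [0.4877, -0.3563, 0.1773]
tool_rot: [-2.651, 0.025, -2.034]
force: [0.3, -0.2, -2.1]
grip_width: 0.0189
finger_force: 78.7
[1.339 0.659 2.088] seat dF [ 0.55 -0.18  0.88] M [ 0.01  0.64 -0.02] tcp in seat [-0.0022  0.001   0.0995]
psi 267.07187091130015
```

```bash
echo '[0,0,0,0.003,0,0,0,0,0,0,0.006,0,0,0,0,0,0,0.008,0,0,0,0,0,0,0.008,0,0,0]' > path.dat && python3 nudge.py path.dat; python3 st.py
```

```text
clock: 28.7
position: [0.4912, -0.3578, 0.1715]
tool_rot: [-2.65, 0.023, -2.034]
force: [-27.0, 9.3, 37.5]
grip_width: 0.0186
finger_force: 86.1
[1.363 0.659 2.07 ] seat dF [-6.31 -2.57 49.35] M [-0.55  1.97 -0.12] tcp in seat [-0.0016  0.0011  0.0926]
psi 267.1329160009473
```

Contact is at 0.0926 against 0.0925 expected, so the cap is home on the face. I'll ease the push and turn clockwise.

To row units: 0.45 rad / 3.1416 = 0.1432.

```bash
echo '[0,0,0.0003,-0.001,0,0,0,0,0,0.0003,-0.001,0,0,0.0477,0,0,0.0003,-0.001,0,0,0.0955,0,0,0.0003,-0.001,0,0,0.1432,0,0,0.0003,-0.001,0,0,0.1432]' > path.dat && python3 nudge.py path.dat; python3 st.py; echo '[0,0,0,0,0,0,0.0477,0,0,0,0,0,0,0.0955,0,0,0,0,0,0,0.1432,0,0,0,0,0,0,0.191,0,0,0,0,0,0,0.191]' > path.dat && python3 nudge.py path.dat; python3 st.py
```

```text
clock: 29.32
position: [0.4909, -0.3573, 0.1715]
tool_rot: [-2.703, 0.23, -2.44]
force: [-3.9, 3.6, 7.8]
grip_width: 0.0188
finger_force: 80.7
[1.347 0.631 1.625] seat dF [ 0.41  1.56 12.11] M [ 0.09  0.33 -0.02] tcp in seat [-0.0019  0.0014  0.0928]
psi 241.24471482668517
clock: 29.95
position: [0.4909, -0.3574, 0.1715]
tool_rot: [-2.904, 0.435, -3.038]
force: [-2.9, 2.4, 8.6]
grip_width: 0.0192
finger_force: 80.7
[1.326 0.594 1.034] seat dF [ 2.04  0.86 12.15] M [-0.1   0.45 -0.02] tcp in seat [-0.0019  0.0013  0.0928]
psi 206.89168980340952
```

To row units: 0.45 rad / 3.1416 = 0.1432.

```bash
echo '[0,0,0,0,0,0,0.0477,0,0,0,0,0,0,0.0955,0,0,0,0,0,0,0.1273,0,0,0,0,0,0,0.1432,0,0,0,0,0,0,0.1432]' > path.dat && python3 nudge.py path.dat; python3 st.py
```

```text
clock: 30.58
position: [0.4908, -0.3576, 0.1715]
tool_rot: [-3.131, 0.492, 2.746]
force: [-4.0, 2.4, 9.2]
grip_width: 0.0184
finger_force: 80.8
[1.307 0.562 0.595] seat dF [ 1.45  0.46 13.17] M [-0.17  0.52 -0.06] tcp in seat [-0.0019  0.0011  0.0928]
psi 181.19459207744353
```

To row units: 0.1 rad / 3.1416 = 0.0318.

```bash
echo '[0,0,0,0,0,0,0.0159,0,0,0,0,0,0,0.0318,0,0,0,0,0,0,0.0318]' > path.dat && python3 nudge.py path.dat; python3 st.py
```

```text
clock: 30.95
position: [0.4909, -0.3575, 0.1716]
tool_rot: [3.099, 0.49, 2.633]
force: [-3.7, 2.0, 8.9]
grip_width: 0.019
finger_force: 80.8
[1.303 0.554 0.497] seat dF [ 1.66  0.22 12.74] M [-0.13  0.42  0.14] tcp in seat [-0.0019  0.0012  0.0928]
psi 175.4907034020176
```

To row units: 0.05 rad / 3.1416 = 0.0159.

```bash
echo '[0,0,0,0,0,0,0.0159,0,0,0,0,0,0,0.0159]' > path.dat && python3 nudge.py path.dat; python3 st.py; echo '[0,0,0,0,0,0,0.0127,0,0,0,0,0,0,0.0127]' > path.dat && python3 nudge.py path.dat; python3 st.py
```

```text
clock: 31.2
position: [0.491, -0.3574, 0.1716]
tool_rot: [3.073, 0.488, 2.578]
force: [-3.2, 2.6, 8.4]
grip_width: 0.0193
finger_force: 81.4
[1.301 0.551 0.449] seat dF [ 1.6   0.96 12.17] M [-0.14  0.44  1.08] tcp in seat [-0.0018  0.0013  0.0928]
psi 172.70022861080935
clock: 31.45
position: [0.4909, -0.3573, 0.1716]
tool_rot: [3.053, 0.485, 2.535]
force: [-4.1, 1.4, 9.2]
grip_width: 0.0186
finger_force: 85.3
[1.299 0.548 0.411] seat dF [ 1.75 -0.49 12.99] M [-0.2   0.53  1.95] tcp in seat [-0.0019  0.0014  0.0928]
psi 170.48697773723646
```

The torque climbs against the stop, so the cap is locked. I'll relieve it, release and retreat along the axis.

To row units: -0.05 rad / 3.1416 = -0.0159.

```bash
echo '[0,0,0,0,0,0,-0.0159,0,0,0,-0.0008,0,0,-0.0159,0.085,0,0,-0.0008,0,0,-0.0159,0.085,0,0,-0.0008,0,0,-0.0159,0.085,0,0,-0.0008,0,0,-0.0159]' > path.dat && python3 nudge.py path.dat 40; echo '[0.085,0,0,0,0,0,0,0.085,0,0,0,0,0,0,0.085,0,0,-0.03,0,0,0,0.085,0,0,-0.07,0,0,0,0.085,0,0,-0.12,0,0,0]' > path.dat && python3 nudge.py path.dat; echo '[0.085,0.05,0,-0.02,0,0,0,0.085,0.1,0,-0.02,0,0,0,0.085,0.15,0,-0.02,0,0,0,0.085,0.15,0,-0.02,0,0,0]' > path.dat && python3 nudge.py path.dat; python3 - <<'E'
from h import *
T=camrig.grab_frame("top");Sc=camrig.grab_frame("scene");cv2.imwrite("pics/t8.png",T);cv2.imwrite("pics/s8.png",Sc)
Q=P1+N*.119
for n,I in(("top",T),("scene",Sc)):
    u=proj(n,Q).astype(int);print(n,proj(n,Q),proj(n,Q+S.apply([.03,0,0])),proj(n,Q-S.apply([.03,0,0])))
    a=I[u[1]-22:u[1]+23,u[0]-22:u[0]+23].max(2)
    print("\n".join("".join("#" if x<70 else "." if x>125 else "-" for x in r) for r in a))
E
```

```text
clock: 32.08
position: [0.4901, -0.3574, 0.1718]
tool_rot: [3.077, 0.487, 2.586]
force: [-0.2, -0.3, -0.2]
grip_width: 0.072
finger_force: 0.0
clock: 32.7
position: [0.438, -0.3336, 0.2782]
tool_rot: [3.077, 0.486, 2.588]
force: [-0.4, -1.3, 1.1]
grip_width: 0.0851
finger_force: 0.0
clock: 33.2
position: [0.3188, -0.2642, 0.2279]
tool_rot: [3.08, 0.488, 2.585]
force: [-0.5, 0.5, 0.9]
grip_width: 0.0851
finger_force: 0.0
top [425.00372675 215.28479698] [430.02084796 205.32280073] [420.05553526 225.10992637]
-----------------.........---------..........
-----------####--...........------...........
----------#####--.............----...........
---------####-----............---............
---------####-----.............--............
--------####------...........................
--------###------............................
--------##-------............................
---------#-------............................
-------------------..........................
----------.-------....---....................
----------.----......------..................
--------------.......-####---.......
[... 2941 characters left out ...]
..........
#-..........-################-...............
.............#############--.................
.............-#########--....................
..............-######-.......................
...............-##--...................--....
................--.......................----
.................-..................-....----
..................................---.......-
.................................---.........
....................-..........-----.........
.....................--------------......---.
.....................-------------...--------
.......................----------..----------
..........................-------------------
............................-----------------
```

The bar lies along the seat's locked direction: image slope 26.6° against 26.7° predicted. The cap seated at the expected depth, the gripper is clear, so I'll hand it in.

```bash
python3 -c "
from workcell import bot, camrig, readout
print(bot.job_done())"
```

```text
the job is handed in; nothing more can be done
None
```

The stage and cap both went down to full depth and were turned clockwise to the stop, then let go. The job was handed in at about 33 s; no verdict came back, and the pot, beaker and tape were not re-measured afterwards.

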